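# Cup on the perch, lid case held open at the pointer

## Task

A colleague is about to put a lid on a small coffee: first, with the lid case still shut, stand the open cream cup with the green band upright and free in the middle of the narrow wooden ledge. Then swing the lid case's clear flap up by its yellow bar until it lines up with the red pointer beside it, and finish while still holding the flap there so that a lid can be taken: it falls shut when let go, and nothing but the robot may prop it. Leave the pointer and all other things where they are, and do not tip the cup over.

Things in the scene. Friction and masses are not known exactly. Their poses are not given: they have to be found in the camera images.
- cup_center (a point): The open cream-coloured cup with a green band, 64 mm tall, loose, about 90 g. Outer diameter 46 mm at the foot, 52 mm half-way up, 58 mm at the rim; wall 3 mm. This point is on its axis half-way up, 32 mm above its underside. z is its axis.
- perch_top (a point): Centre of the top face of the narrow wooden ledge, 100 mm above the work surface. The ledge is 40 mm wide along this frame's x, 150 mm long along its y and 12 mm thick, on a thin steel post over a foot plate 110 x 130 mm; fixed. It stands to the left or the right, with the lid case on the other side.
- flap_hinge (a point): Middle of the hinge line of the lid case's flap, 125 mm above the work surface; turns with the flap. The hinge line is this frame's y (level). The case is aluminium, open-topped, 180 mm deep, 200 mm wide, 120 mm high, fixed; the hinge is on the edge away from the robot. The flap is a clear panel with a dark rim, 187 mm from hinge to free edge, 204 mm wide, about 6 mm thick, 0.4 kg. It lies level when shut and falls shut from any angle.
- flap_bar (a point): Middle of the flap's yellow grip bar, a round bar 14 mm in diameter, parallel to the hinge line, 240 mm from it in the plane of the flap, on the robot's side when shut. 110 mm of it are free between its two dark arms; the gap between the bar and the flap's free edge is 46 mm. The frame turns with the flap: its -x points from the hinge to the bar, y lies along the bar.
- pointer_tip (a point): Point near the tip of the red pointer, a flat red bar 240 mm long that turns about the flap's hinge line, 113 mm from the flap's middle towards the case's -y side, just inside a fixed steel-wire quadrant of 190 mm radius (122 mm from the middle); pointer and quadrant reach up to 325 mm above the work surface; 240 mm from the hinge line. It is stiff and stays where it is set, and marks the angle for the flap. Its frame's -x points from the hinge along the pointer.
- flap (a joint): Angle of the flap, rad: 0 shut (level), growing as the bar swings up and away from the robot; at most 1.45.
- pointer (a joint): Angle of the red pointer, rad, same zero and direction as the flap's: the flap lines up with it when both values are equal. Between 0.5 and 0.95.
- tall_cup_mid (a point): Bystander: tall cream cup with a white lid, 168 mm tall, 90 mm across; point on its axis 75 mm up.
- regular_cup_mid (a point): Bystander: cream cup with a white lid, 108 mm tall, 86 mm across; point on its axis 45 mm up.
- tub_mid (a point): Bystander: clear tub with a black lid, 112 mm tall, 114 mm across; point on its axis 50 mm up.
- mug_mid (a point): Bystander: blue mug, 85 mm tall, 80 mm across, handle to its +y; point on its axis 40 mm up.
- syrup_mid (a point): Bystander: amber bottle, 200 mm tall, 66 mm across; point on its axis 80 mm up.
- pen_mid (a point): Bystander: marker pen lying on the work surface, 130 mm long along its x, 16 mm thick; its middle.
There are look-alikes about, which are no part of the job. Leave any blue or purple look-alike of the part that bears cup_center alone.

How it is judged:
By the outcome, as a careful person would: the job done as asked, in the order asked, and still so for the second after the job is handed in, while the arm keeps its last pose, push and grip.
It also fails if it takes over 64 s, if anything falls off the work surface, if the arm or the gripper's body presses on something with over 40 N, if the wrist force passes 120 N, or if a joint passes its speed limit or range.

## Robot

A 7-joint arm with a two-finger parallel gripper is mounted at the origin on the work surface. World frame = base frame: x ahead of the robot, y to its left, z up, the work surface at z = 0. Lengths are in m, angles in rad, forces in N, time in s.
With the tool pointing down it reaches from about 0.425 to 0.95 m from the base axis. Payload 4.7 kg.
Tool frame: the origin (TCP) lies between the finger pads; the fingertips stand 25 mm ahead of it and the grasp point (between the pads) lies 6 mm ahead of it; x points along the fingers, z is the direction in which the jaws open and shut, and the axes are right-handed (so a half turn about x gives the same grasp; the last joint's range is limited). The gripper opens to 85 mm and grips with 20 to 120 N. Pads are 22 mm wide; open, the fingers measure 114 mm over their backs; the gripper's body (76 mm by 85 mm) begins 54 mm behind the grasp point. The pads swing forward as they close: fully open they stand 13 mm farther back than shut.
Start: joints at [1.115, 0.469, -0.049, 1.532, 0.024, 1.141, -0.082], TCP at [0.279, -0.614, 0.256] pointing down, gripper open.
Joint ranges: [-2.59, 2.59], [-0.33, 1.99], [-1.39, 1.29], [0.1, 2.45], [-1.04, 4.18], [0.21, 1.99], [-2.66, 2.66]. Speed limits (rad/s): [2.57, 2.57, 3.14, 3.14, 3.14, 3.14, 3.14].

## Interface

Orientations are given as a 3x3 rotation matrix whose columns are the frame's x, y, z axes.
In Python, from rig import * gives the robot as it stands. Calls block until the motion is done:
- movep(position, orientation): joint-space move of the TCP to a pose.
- move_l(position, attitude=None, feed=0.15, until_force=None): straight line of the TCP; attitude=None keeps the orientation; feed is the mean speed in m/s. With until_force (N) it stops when the force on the tool has changed by that much, and returns True; else False.
- move_joints(angles): joint-space move.
- command_gripper(opening, newtons=None): finger opening in m; newtons is the grip in N (None keeps the last); returns when the fingers have stopped.
- sleep(seconds).
- inverse_kinematics(position, orientation): joint angles nearest the present ones, or None.
- sense(): the state.
- camera(name): name is "scene" or "top" or "wrist"; returns (picture, depth): 400x640x3 uint8, red, green, blue; 400x640 float32, m along the optical axis (not along the pixel's ray), 0 where there is no reading.
- camera_params(name): a dict with "K" (3x3 intrinsics, pixels), "position" and "rotation" of the camera in the world; the wrist camera has in their place "tool_from_camera" (4x4, takes a point from camera to tool coordinates, whose origin is the TCP and whose axes are the tool frame's). Camera axes: x right, y down, z forward; pixel columns grow to the right and rows downward; lengths in m; the calibration is good to about 2 mm. The wrist camera is an equidistant fisheye: a pixel r from the principal point sees the ray r / f radians off the axis. A picture is of the moment at which its call begins: read the wrist's pose just before it. camera_params takes no time and is no camera call.
A pose or a line that the arm cannot do raises Unreachable and nothing moves.
- finish_job(): hands the job in, once; it reports no verdict.
The state is a dict: "time_s": time; "joint_pos": joint angles; "qd": joint speeds; "joint_efforts": joint torques, N m; "position": TCP position; "tcp_rot": TCP orientation; "wrist_force": force on the tool from outside, world axes, zero at the start; "ft_torque": the same for the moment, N m; "finger_gap": finger opening in m.
Only numpy, scipy, OpenCV 4.12 (cv2) and the standard library are available. Lean on these libraries where they do the work, as an engineer would, in place of code of your own. Each camera call takes 0.05 s, during which the arm holds its last target.

## Working session

There is one attempt and no reset: what is moved stays moved. The work goes in short steps, each a Python script; the robot and the scene stay as the last script left them, time stands still between calls to the robot, and variables do not carry over. Pictures are saved under pics/ and viewed, and the job is handed in when it is done.

```bash
mkdir -p pics; ls; python3 - <<'E'
from rig import *
import cv2,numpy as np
s=sense();print(s['time_s'],s['joint_pos'],s['position'],s['finger_gap'])
for n in ['scene','top']:
    im,d=camera(n);cv2.imwrite(f'pics/{n}0.png',im[:,:,::-1]);np.save(f'pics/{n}0d.npy',d);np.save(f'pics/{n}0.npy',im)
    print(n,camera_params(n))
print(camera_params('wrist'))
E
```

```text
pics
0.0 [ 1.1151121   0.46944034 -0.0486176   1.5337098   0.02408073  1.14103712
 -0.08230075] [ 0.27921011 -0.61393563  0.25525548] 0.08557079101490223
scene {'K': array([[511.53285698,   0.        , 315.90207071],
       [  0.        , 511.53285698, 196.30566023],
       [  0.        ,   0.        ,   1.        ]]), 'position': array([1.19931644, 0.55098346, 1.50718759]), 'rotation': array([[-0.62820281,  0.66894046, -0.39734102],
       [ 0.77790084,  0.53001714, -0.33756794],
       [-0.01521531, -0.52115304, -0.85332761]])}
top {'K': array([[452.03329798,   0.        , 335.69419223],
       [  0.        , 452.03329798, 197.03690178],
       [  0.        ,   0.        ,   1.        ]]), 'position': array([0.27596827, 0.02434846, 1.74815992]), 'rotation': array([[ 0.028765  , -0.98225575,  0.1853273 ],
       [-0.99952429, -0.03032795, -0.00560352],
       [ 0.01112468, -0.18507795, -0.98266087]])}
{'K': array([[309.70691629,   0.        , 317.71616876],
       [  0.        , 309.70691629, 203.77364239],
       [  0.        ,   0.        ,   1.        ]]), 'tool_from_camera': array([[ 9.74143482e-05, -2.80071837e-01,  9.59979040e-01,
        -1.15605391e-01],
       [-9.77050110e-04, -9.59978613e-01, -2.80071613e-01,
         7.04863558e-02],
       [ 9.99999518e-01, -9.10664633e-04, -3.67159910e-04,
        -1.52126349e-04],
       [ 0.00000000e+00,  0.00000000e+00,  0.00000000e+00,
         1.00000000e+00]])}
```

View pics/scene0.png

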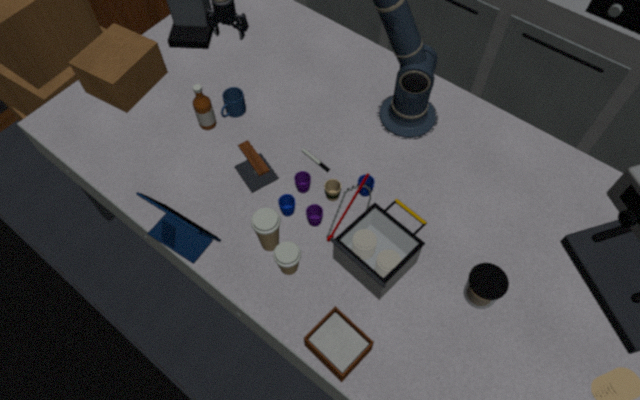

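View pics/top0.png

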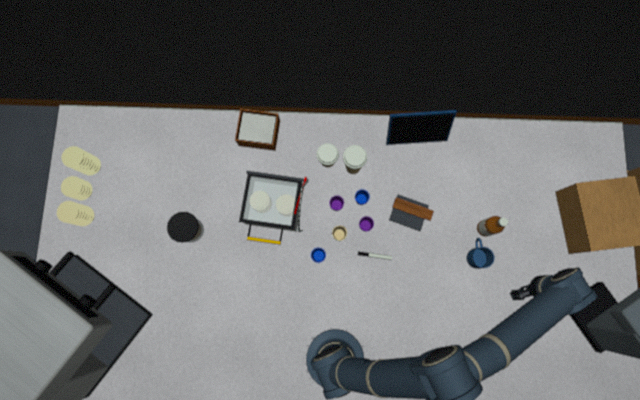

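The cream cup is at top (339,233) / scene (332,188), the ledge at top (412,208), the case at top (272,200) with its bar at (264,240). The pointer is at (304,180). I'll zoom in and deproject these.

```bash
cat > h.py <<'E'
import numpy as np,cv2
from rig import *
def deproj(n,d):
    p=camera_params(n);K=p['K'];v,u=np.mgrid[0:d.shape[0],0:d.shape[1]]
    c=np.stack([(u-K[0,2])/K[0,0]*d,(v-K[1,2])/K[1,1]*d,d],-1)
    return c@p['rotation'].T+p['position']
def proj(n,P):
    p=camera_params(n);c=(np.atleast_2d(P)-p['position'])@p['rotation'];q=c@p['K'].T
    return q[:,:2]/q[:,2:]
E
python3 - <<'E'
from h import *
a=np.load('pics/top0.npy');s=np.load('pics/scene0.npy')
c=a[160:270,225:445];cv2.imwrite('pics/topz.png',cv2.resize(c[:,:,::-1],(800,400),interpolation=cv2.INTER_CUBIC))
c=s[120:300,230:440];cv2.imwrite('pics/scz.png',cv2.resize(c[:,:,::-1],(700,600),interpolation=cv2.INTER_CUBIC))
P=deproj('top',np.load('pics/top0d.npy'));Q=deproj('scene',np.load('pics/scene0d.npy'))
def blob(img,W,m,name):
    n,l,st,ce=cv2.connectedComponentsWithStats(m.astype(np.uint8))
    for i in range(1,n):
        if st[i,4]>=6:
            w=W[l==i];print(name,ce[i].round(1),st[i,4],'med',np.median(w,0).round(3),'min',np.percentile(w,5,axis=0).round(3),'max',np.percentile(w,95,axis=0).round(3))
for nm,img,W in(('top',a,P),('scene',s,Q)):
    h=cv2.cvtColor(img,cv2.COLOR_RGB2HSV).astype(int);H,S,V=h[...,0],h[...,1],h[...,2]
    roi=(abs(W[...,1])<.6)&(W[...,0]>.2)&(W[...,0]<.95)&(W[...,2]>0)
    blob(img,W,(H<8)|(H>172)&(S>0) if 0 else (((H<5)|(H>172))&(S>150)&roi),nm+' red')
    blob(img,W,(H>20)&(H<32)&(S>140)&roi,nm+' yel')
    blob(img,W,(H>=7)&(H<20)&(S>110)&roi,nm+' wood')
    blob(img,W,(H>12)&(H<32)&(S>40)&(S<140)&roi,nm+' cream')
E
```

```text
top red [304.7 179.9] 9 med [0.641 0.129 0.137] min [0.632 0.127 0.127] max [0.647 0.133 0.145]
top red [296.6 204.8] 43 med [0.529 0.145 0.27 ] min [0.494 0.14  0.127] max [0.573 0.158 0.314]
top yel [263.3 240. ] 94 med [0.417 0.27  0.13 ] min [0.408 0.216 0.123] max [0.426 0.322 0.135]
top wood [259.2 132.3] 352 med [0.814 0.314 0.069] min [0.787 0.253 0.032] max [0.923 0.401 0.084]
top wood [412.3 208.5] 413 med [ 0.553 -0.269  0.099] min [ 0.525 -0.332  0.09 ] max [ 0.583 -0.209  0.104]
top wood [493.  225.1] 205 med [ 0.492 -0.553  0.135] min [ 0.474 -0.577  0.114] max [ 0.521 -0.537  0.166]
top cream [271.9 112.6] 7 med [0.917 0.279 0.074] min [0.914 0.265 0.002] max [0.949 0.29  0.083]
top cream [259.  142.1] 7 med [0.802 0.319 0.064] min [0.794 0.305 0.058] max [0.803 0.326 0.08 ]
top cream [352.3 170.1] 39 med [ 0.694 -0.045  0.09 ] min [ 0.688 -0.064  0.054] max [ 0.701 -0.024  0.126]
top cream [485.3 225.1] 15 med [ 0.495 -0.536  0.105] min [ 0.482 -0.542  0.094] max [ 0.518 -0.534  0.112]
top cream [478.7 229.3] 15 med [ 0.493 -0.539  0.024] min [ 0.474 -0.545  0.012] ma
[... 1801 characters left out ...]
409.2 208.1] 8 med [0.34  0.239 0.005] min [0.338 0.225 0.003] max [0.412 0.261 0.129]
scene cream [418.3 215.3] 6 med [0.344 0.277 0.005] min [0.342 0.267 0.002] max [0.416 0.299 0.128]
scene cream [420.4 222.1] 7 med [0.431 0.314 0.13 ] min [0.428 0.306 0.125] max [0.433 0.321 0.131]
scene cream [425.3 222.1] 7 med [0.418 0.327 0.124] min [0.344 0.301 0.001] max [0.43  0.327 0.132]
scene cream [269.  240.2] 274 med [ 0.753 -0.024  0.085] min [ 0.725 -0.047  0.021] max [ 0.768 -0.013  0.137]
scene cream [289.1 269.5] 92 med [0.777 0.076 0.048] min [0.756 0.058 0.016] max [0.79  0.086 0.074]
scene cream [477.6 297.4] 131 med [0.511 0.571 0.081] min [0.503 0.541 0.044] max [0.516 0.596 0.11 ]
```

View pics/topz.png

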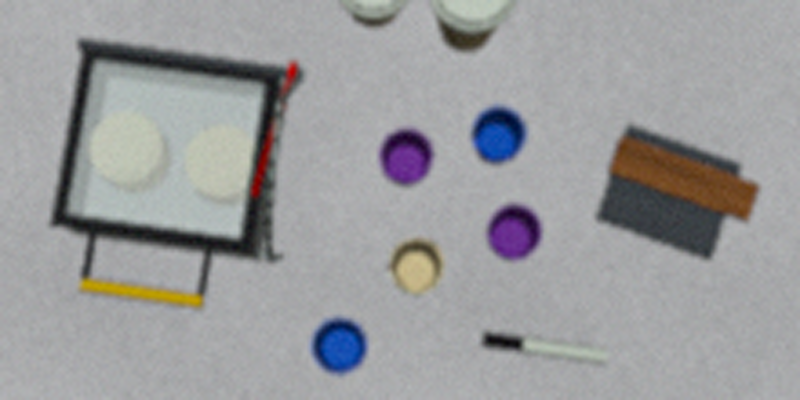

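View pics/scz.png

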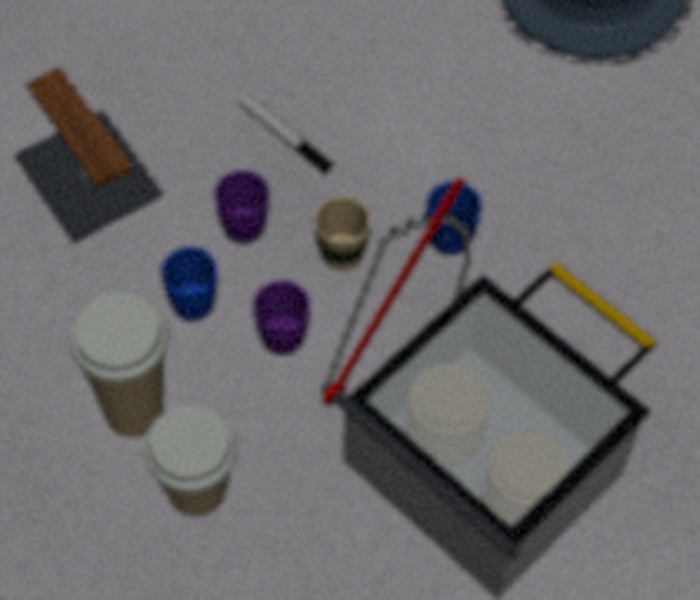

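```bash
python3 - <<'E'
from h import *
from scipy.optimize import least_squares
D={}
for nm in('top','scene'):
    img=np.load(f'pics/{nm}0.npy');W=deproj(nm,np.load(f'pics/{nm}0d.npy'))
    h=cv2.cvtColor(img,cv2.COLOR_RGB2HSV).astype(int);H,S=h[...,0],h[...,1]
    near=lambda c,r:np.hypot(W[...,0]-c[0],W[...,1]-c[1])<r
    y=W[(H>18)&(H<34)&(S>100)&(W[...,2]>.115)&near((.42,.268),.08)]
    c=np.median(y,0);u,s,vt=np.linalg.svd(y-y.mean(0),full_matrices=False);d=vt[0]*np.sign(vt[0,1])
    t=(y-y.mean(0))@d;print(nm,'bar',(y.mean(0)+d*(t.min()+t.max())/2).round(4),d.round(3),'yaw',np.arctan2(-d[0],d[1]).round(4),t.min().round(3),t.max().round(3))
    w=(H>=5)&(H<20)&(S>90)&near((.555,-.267),.12)&(W[...,2]>.092)
    ww=W[w];(cx,cy),sz,an=cv2.minAreaRect((ww[:,:2]*1000).astype(np.float32));print(nm,'ledge',cx,cy,sz,an,ww.mean(0).round(4),np.median(ww[:,2]))
    u,s,vt=np.linalg.svd(ww[:,:2]-ww[:,:2].mean(0),full_matrices=False);print(' ledge dir',vt[0].round(3))
    rim=W[near((.462,-.002),.05)&(W[...,2]>.054)&(W[...,2]<.075)]
    r=least_squares(lambda p:np.hypot(rim[:,0]-p[0],rim[:,1]-p[1])-.0275,[.46,0],loss='soft_l1',f_scale=.002).x
    print(nm,'cup rim',r.round(4),len(rim))
    # cup footprint all cup depth
    cc=W[near((.462,-.002),.045)&(W[...,2]>.012)];print('  cup bbox',cc.min(0).round(3),cc.max(0).round(3))
    red=W[((H<6)|(H>172))&(S>110)&near((.56,.14),.15)&(W[...,2]>.1)]
    m=red.mean(0);u,s,vt=np.linalg.svd(red-m,full_matrices=False);d=vt[0]*np.sign(vt[0,2]);print(nm,'red',m.round(4),d.round(3),'ang',np.arctan2(d[2],-d[0]/1).round(3),np.arctan2(d[2],np.hypot(d[0],d[1])).round(4),len(red), ((red-m)@d).min(),((red-m)@d).max())
    for k,c in(('pur1',(.56,.0)),):
        pass
    b=(H>100)&(H<160)&(S>120)&(W[...,0]<.75)&(abs(W[...,1])<.35)&(W[...,0]>.3)
    n,l,st,ce=cv2.connectedComponentsWithStats(b.astype(np.uint8))
    for i in range(1,n):
        if st[i,4]>40:print('  look',np.median(W[l==i],0).round(3))
E
```

```text
top bar [0.4168 0.2684 0.1299] [ 0.113  0.994 -0.004] yaw -0.1129 -0.061 0.06
top ledge 550.8386840820312 -270.5715637207031 (145.4757080078125, 39.94969940185547) 71.59491729736328 [ 0.5519 -0.2693  0.0989] 0.09895760278514443
 ledge dir [0.311 0.95 ]
top cup rim [ 0.4575 -0.0015] 43
  cup bbox [ 0.431 -0.028  0.013] [0.485 0.025 0.071]
top red [0.5585 0.144  0.2013] [-0.491  0.015  0.871] ang 1.058 1.0577 71 -0.11207930323924291 0.13280093381430158
  look [ 0.609 -0.086  0.01 ]
  look [0.581 0.012 0.006]
  look [ 0.503 -0.106  0.006]
  look [0.377 0.076 0.007]
scene bar [0.4206 0.268  0.1307] [ 0.123  0.992 -0.004] yaw -0.1232 -0.061 0.059
scene ledge 555.957763671875 -269.54888916015625 (150.65028381347656, 40.44278335571289) 70.9997329711914 [ 0.5573 -0.2668  0.0999] 0.09988157073214476
 ledge dir [-0.325 -0.946]
scene cup rim [ 0.4626 -0.0037] 84
  cup bbox [ 0.431 -0.034  0.012] [0.491 0.025 0.07 ]
scene red [0.577  0.1379 0.2137] [-0.628  0.057  0.776] ang 0.891 0.8888 160 -0.11965304481270167 0.12881439735178674
  look [ 0.493 -0.107  0.039]
  look [0.355 0.078 0.045]
  look [0.401 0.085 0.037]
  look [ 0.596 -0.091  0.041]
  look [0.567 0.005 0.038]
```

```bash
cat >> h.py <<'E'
def toolR(ap,jaw):
    ap=np.array(ap,float);ap/=np.linalg.norm(ap);jaw=np.array(jaw,float);jaw-=ap*(jaw@ap);jaw/=np.linalg.norm(jaw)
    return np.stack([ap,np.cross(jaw,ap),jaw],1)
def pose_bar(hinge,yaw,th,al,back=0,off=0,s=1):
    X=np.array([np.cos(yaw),np.sin(yaw),0]);Y=np.array([-np.sin(yaw),np.cos(yaw),0]);Z=np.array([0,0,1.])
    b=hinge-.24*np.cos(th)*X+.24*np.sin(th)*Z+off*Y
    ap=np.sin(al)*X-np.cos(al)*Z; jaw=s*(np.cos(al)*X+np.sin(al)*Z)
    return b-ap*(.006+back),toolR(ap,jaw)
E
python3 - <<'E'
from h import *
s=sense();print(s['tcp_rot'].round(2).tolist())
ik=inverse_kinematics
f=lambda q:None if q is None else np.round(q,2).tolist()
for ang in (50,230,70,30):
    a=np.radians(ang);R=toolR([0,0,-1],[np.cos(a),np.sin(a),0])
    print('cup',ang,f(ik([.46,-.002,.25],R)),f(ik([.46,-.002,.046],R)))
for ang in np.arange(0,360,45):
    a=np.radians(ang);R=toolR([0,0,-1],[np.cos(a),np.sin(a),0])
    print('ledge',ang,f(ik([.555,-.27,.15],R)),f(ik([.555,-.27,.3],R)))
h=np.array([.657,.240,.125])
for s in(1,-1):
  for th,al in((0,.3),(0,.5),(0,.8),(0,1.1),(.4,.4),(.8,0),(.8,-.3),(.8,.3)):
    p,R=pose_bar(h,-.118,th,al,0,0,s);p2,_=pose_bar(h,-.118,th,al,.08,0,s)
    print('bar',s,th,al,f(ik(p,R)),ik(p2,R) is not None)
E
```

```text
[[-0.0, 0.91, 0.41], [0.0, 0.41, -0.91], [-1.0, -0.0, -0.0]]
cup 50 [0.62, 0.2, -0.79, 2.0, 0.17, 1.01, 0.62] [0.39, 0.51, -0.59, 2.18, 0.52, 0.59, 0.29]
cup 230 [0.29, 0.15, -0.41, 2.01, 0.07, 1.0, -2.43] [0.03, 0.45, -0.14, 2.2, 0.13, 0.5, -2.48]
cup 70 [0.67, 0.21, -0.85, 1.99, 0.19, 1.02, 0.95] [0.42, 0.52, -0.63, 2.18, 0.55, 0.6, 0.61]
cup 30 [0.58, 0.19, -0.75, 2.0, 0.15, 1.01, 0.28] [0.36, 0.5, -0.55, 2.18, 0.48, 0.57, -0.02]
ledge 0 [0.67, 0.51, -0.4, 1.76, 0.24, 0.91, 0.18] [0.7, 0.37, -0.42, 1.61, 0.16, 1.2, 0.24]
ledge 45 [0.78, 0.54, -0.54, 1.76, 0.34, 0.93, 0.88] [0.8, 0.4, -0.57, 1.6, 0.22, 1.21, 0.98]
ledge 90 [0.87, 0.58, -0.68, 1.75, 0.43, 0.97, 1.59] [0.9, 0.43, -0.72, 1.59, 0.3, 1.23, 1.7]
ledge 135 [1.14, 0.81, -1.18, 1.74, 0.81, 1.18, 2.08] [1.15, 0.6, -1.18, 1.58, 0.57, 1.34, 2.27]
ledge 180 [0.21, 0.49, 0.24, 1.79, -0.14, 0.88, -2.63] [-0.37, 0.53, 1.12, 1.67, -0.5, 1.26, -2.29]
ledge 225 [0.33, 0.48, 0.07, 1.79, -0.04, 0.88, -1.94] [0.37, 0.34, 0.02, 1.63, -0.01, 1.18, -1.97]
ledge 270 [0.46, 0.48, -0.1, 1.78, 0.06, 0.88, -1.24] [0.48, 0.35, -0.13, 1.62, 0.05,
[... 338 characters left out ...]
-0.24, 0.18, -0.62, 2.12, 0.66, 0.75, -1.43] True
bar 1 0.8 0 [0.26, 0.44, -1.11, 1.72, 0.41, 1.24, -1.06] True
bar 1 0.8 -0.3 [0.21, 0.56, -1.02, 1.57, 0.23, 1.46, -0.95] True
bar 1 0.8 0.3 [0.27, 0.3, -1.13, 1.88, 0.61, 1.03, -1.23] True
bar -1 0 0.3 [0.14, 0.55, -1.17, 2.17, 1.08, 0.91, 1.32] True
bar -1 0 0.5 [-0.06, 0.45, -0.99, 2.26, 1.28, 0.85, 1.04] True
bar -1 0 0.8 [-0.37, 0.47, -0.81, 2.38, 1.61, 1.05, 0.59] True
bar -1 0 1.1 None False
bar -1 0.4 0.4 [0.2, 0.33, -1.17, 2.1, 0.88, 0.89, 1.54] True
bar -1 0.8 0 [0.3, 0.47, -1.17, 1.72, 0.45, 1.26, 2.05] True
bar -1 0.8 -0.3 [0.28, 0.63, -1.18, 1.57, 0.33, 1.49, 2.1] True
bar -1 0.8 0.3 [0.3, 0.32, -1.17, 1.88, 0.63, 1.04, 1.9] True
```

```bash
python3 - <<'E'
from h import *
from scipy.optimize import least_squares
# red and yellow mask endpoints in pixels
obs={}
for nm in('top','scene'):
    img=np.load(f'pics/{nm}0.npy');W=deproj(nm,np.load(f'pics/{nm}0d.npy'))
    h=cv2.cvtColor(img,cv2.COLOR_RGB2HSV).astype(int);H,S=h[...,0],h[...,1]
    v,u=np.mgrid[0:400,0:640]
    box=(u>230)&(u<440)&(v>150)&(v<270) 
    for k,m in(('y',(H>18)&(H<34)&(S>100)&(W[...,2]>.11)&(W[...,0]>.38)&(W[...,0]<.46)&(W[...,1]>.19)&(W[...,1]<.34)),('r',((H<6)|(H>172))&(S>110)&box)):
        p=np.stack([u[m],v[m]],1).astype(float);c=p.mean(0);_,_,vt=np.linalg.svd(p-c,full_matrices=False);t=(p-c)@vt[0]
        obs[nm,k]=(c,vt[0],t.min(),t.max(),p);print(nm,k,c.round(1),vt[0].round(3),(c+vt[0]*t.min()).round(1),(c+vt[0]*t.max()).round(1),len(p))
def model(x):
    X=np.array([np.cos(x[2]),np.sin(x[2]),0]);Y=np.array([-X[1],X[0],0]);Z=np.array([0,0,1.]);hg=np.array([x[0],x[1],.125])
    bar=[hg-.24*X+s*.06*Y for s in(-1,1)]
    u=-np.cos(x[3])*X+np.sin(x[3])*Z
    po=[hg-.113*Y+r*u for r in (.0,.24)]
    return bar,po
def res(x):
    bar,po=model(x);e=[]
    for i,nm in enumerate(('top','scene')):
        b=np.append(x[4+2*i:6+2*i],0)
        e+=list(x[4+2*i:6+2*i]/.002*1.0)
        q=proj(nm,np.array(bar)+b);c,d,t0,t1,p=obs[nm,'y'];n=np.array([-d[1],d[0]])
        e+=list((q-c)@n); e.append(((q-c)@d).mean()-(t0+t1)/2)
        q=proj(nm,np.array(po)+b);c,d,t0,t1,p=obs[nm,'r'];n=np.array([-d[1],d[0]])
        e+=list((q-c)@n)
        if nm=='scene': t=(q-c)@d;e.append((max(t)-t1)*.4)
    return np.array(e)
r=least_squares(res,[.657,.24,-.118,.8,0,0,0,0],x_scale=.01);print(r.x.round(4),r.cost);print(res(r.x).round(2));print(model(r.x))
E
```

```text
top y [263.4 240.1] [0.99  0.142] [246.9 237.7] [280.1 242.5] 106
top r [298.6 198.9] [-0.293  0.956] [305.3 177.1] [293.9 214. ] 71
scene y [410.2 211.5] [0.783 0.622] [394.8 199.3] [425.  223.3] 140
scene r [347.2 209. ] [-0.531  0.847] [368.8 174.5] [327.9 239.9] 169
[ 6.564e-01  2.427e-01 -1.058e-01  8.507e-01 -1.000e-04  8.000e-04
  1.000e-04 -8.000e-04] 1.1762149156903126
[-0.05  0.41 -0.23 -0.02  0.1  -0.12 -0.46  0.05 -0.41  0.34  0.09  0.38
 -0.57  0.22 -1.03]
([array([0.41135946, 0.20834118, 0.125     ]), array([0.42402942, 0.32767044, 0.125     ])], [array([0.64442208, 0.1302975 , 0.125     ]), array([0.48704285, 0.14700747, 0.30542327])])
```

```bash
python3 - <<'E'
from h import *
a=np.radians(45);R=toolR([0,0,-1],[np.cos(a),np.sin(a),0])
movep([.46,-.002,.25],R)
s=sense();im,d=camera('wrist');print(s['time_s'],s['position'],s['joint_pos'].round(2))
cv2.imwrite('pics/w1.png',im[:,:,::-1]);np.savez('pics/w1.npz',im=im,d=d,p=s['position'],R=s['tcp_rot'])
E
```

```text
2.375 [ 0.46034126 -0.00315764  0.24992821] [ 0.61  0.2  -0.78  1.99  0.16  1.01  0.54]
```

View pics/w1.png

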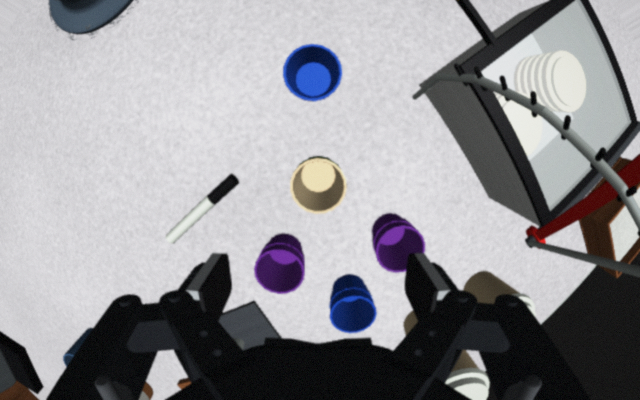

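Wrist view: the cream cup's rim is centred near (318,184). The jaw axis is horizontal in the picture and the space left and right of the cup is free. Next I'll refine the cup position.

```bash
cat >> h.py <<'E'
def wrays(uv,p,R):
    c=camera_params('wrist');K=c['K'];T=c['tool_from_camera'];uv=np.atleast_2d(uv).astype(float)
    x=(uv[:,0]-K[0,2])/K[0,0];y=(uv[:,1]-K[1,2])/K[1,1];th=np.hypot(x,y);k=np.where(th>1e-9,np.sin(th)/np.maximum(th,1e-9),1)
    r=np.stack([x*k,y*k,np.cos(th)],1)
    return p+R@T[:3,3], r@(R@T[:3,:3]).T
def wplane(uv,z,p,R):
    o,r=wrays(uv,p,R);return o+r*((z-o[2])/r[:,2])[:,None]
def wproj(P,p,R):
    c=camera_params('wrist');K=c['K'];T=c['tool_from_camera']
    q=((np.atleast_2d(P)-p)@R-T[:3,3])@T[:3,:3]
    th=np.arctan2(np.hypot(q[:,0],q[:,1]),q[:,2]);ph=np.arctan2(q[:,1],q[:,0])
    return np.stack([K[0,2]+K[0,0]*th*np.cos(ph),K[1,2]+K[1,1]*th*np.sin(ph)],1)
E
python3 - <<'E'
from h import *
z=np.load('pics/w1.npz');im,p,R=z['im'],z['p'],z['R']
h=cv2.cvtColor(im,cv2.COLOR_RGB2HSV).astype(int)
m=((h[...,0]>10)&(h[...,0]<35)&(h[...,1]>45)).astype(np.uint8);mm=np.zeros_like(m);mm[145:225,280:360]=m[145:225,280:360]
cs,_=cv2.findContours(mm,cv2.RETR_EXTERNAL,cv2.CHAIN_APPROX_NONE);c=max(cs,key=cv2.contourArea)[:,0]
P=wplane(c,.064,p,R)[:,:2]
from scipy.optimize import least_squares
r=least_squares(lambda x:np.hypot(*(P-x[:2]).T)-x[2],[.46,0,.029],loss='soft_l1',f_scale=.001);print(r.x,len(P))
print('green?',h[160:175,305:335,0].mean())
# overlay predictions
hg=np.array([.6564,.2427,.125]);yaw=-.106;X=np.array([np.cos(yaw),np.sin(yaw),0]);Y=np.array([-X[1],X[0],0])
pts={'axis':hg-.113*Y,'tip':hg-.113*Y-.24*np.cos(.85)*X+[0,0,.24*np.sin(.85)],'c1':hg-.102*Y-.187*X,'c2':hg-.102*Y,'led1':np.array([.5535,-.27,.1])}
o=im[:,:,::-1].copy()
for k,v in pts.items():
    q=wproj(v,p,R)[0];print(k,q.round(0));cv2.circle(o,(int(q[0]),int(q[1])),3,(0,255,0),1)
cv2.imwrite('pics/w1o.png',o)
E
```

```text
[ 0.45815711 -0.00165506  0.02751272] 155
green? 23.371111111111112
axis [538. 238.]
tip [672. 112.]
c1 [460.  68.]
c2 [545. 231.]
led1 [225. 386.]
```

View pics/w1o.png

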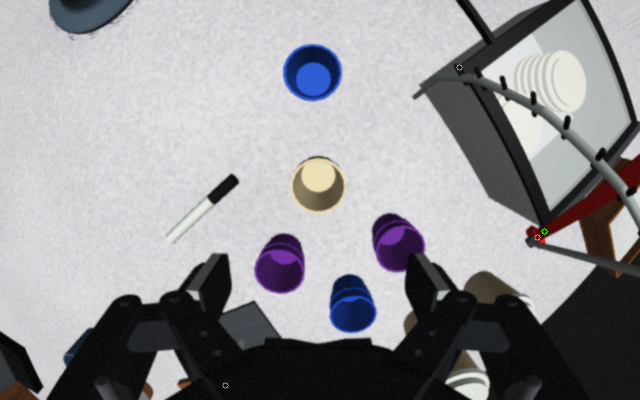

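```bash
python3 - <<'E'
from h import *
a=np.radians(45);R=toolR([0,0,-1],[np.cos(a),np.sin(a),0])
print(move_l([.459,-.002,.042],R,feed=.12,until_force=8))
s=sense();print(s['time_s'],s['position'],s['wrist_force'].round(2))
command_gripper(.04,25);s=sense();print(s['time_s'],s['finger_gap'],s['wrist_force'].round(2))
move_l([.459,-.002,.26],R,feed=.15)
s=sense();print(s['time_s'],s['finger_gap'],s['wrist_force'].round(2),s['position'])
im,d=camera('wrist');cv2.imwrite('pics/w2.png',im[:,:,::-1])
im,d=camera('scene');cv2.imwrite('pics/s2.png',cv2.resize(im[100:280,200:440,::-1],None,fx=3,fy=3))
E
```

```text
False
4.3083 [ 0.45942847 -0.00198634  0.042501  ] [-0.12  0.19  0.1 ]
4.6917 0.05604145785456596 [-1.06  0.35  5.68]
6.2917 0.05631474462274156 [ 0.91 -0.85 -1.18] [ 0.45847289 -0.00204711  0.25918697]
```

View pics/w2.png

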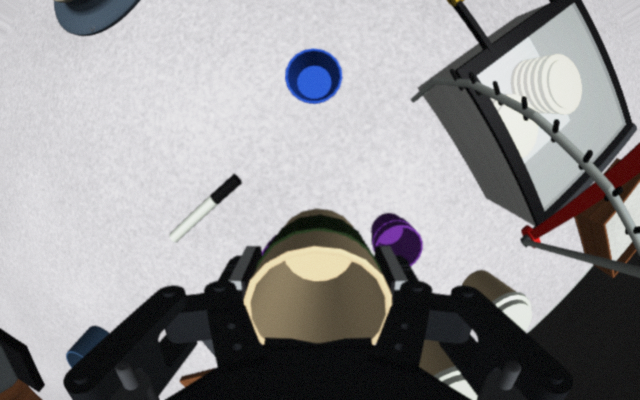

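View pics/s2.png

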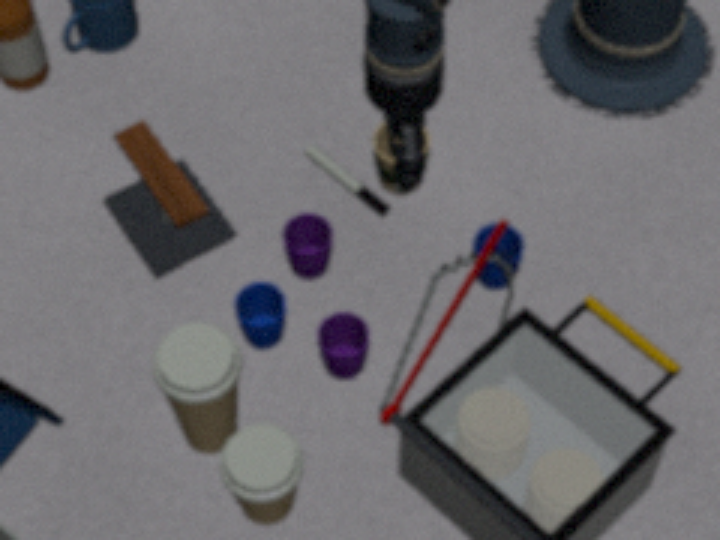

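The cup is held upright. Before placing it, I'll look at the ledge with the wrist camera.

```bash
python3 - <<'E'
from h import *
a=np.radians(45);R=toolR([0,0,-1],[np.cos(a),np.sin(a),0])
movep([.63,-.34,.30],R)
s=sense();im,d=camera('wrist');print(s['time_s'],s['position'],s['finger_gap'])
p,R=s['position'],s['tcp_rot']
np.savez('pics/w3.npz',im=im,d=d,p=p,R=R)
h=cv2.cvtColor(im,cv2.COLOR_RGB2HSV).astype(int)
q=wproj(np.array([.5535,-.27,.1]),p,R)[0];print(q)
m=((h[...,0]>=4)&(h[...,0]<20)&(h[...,1]>110)).astype(np.uint8)
n,l,st,ce=cv2.connectedComponentsWithStats(m)
o=im[:,:,::-1].copy()
for i in range(1,n):
    if st[i,4]>300:
        vv,uu=np.nonzero(l==i);P=wplane(np.stack([uu,vv],1),.1,p,R)[:,:2]
        r=cv2.minAreaRect((P*1000).astype(np.float32));print(ce[i].round(1),st[i].tolist(),r)
cv2.circle(o,tuple(q.astype(int)),4,(0,255,0),1);cv2.imwrite('pics/w3.png',o)
E
```

```text
7.8083 [ 0.63038529 -0.33766884  0.30033323] 0.05658614826654537
[311.81888921  86.03813706]
[626.1  35.5] [603, 0, 37, 78, 1938] ((804.5374145507812, 203.8246612548828), (157.41172790527344, 114.46499633789062), 84.36846160888672)
[310.   87.9] [239, 43, 144, 93, 5370] ((552.9265747070312, -272.08966064453125), (146.29647827148438, 39.4696159362793), 71.54331970214844)
[114.6 245.3] [83, 217, 60, 57, 2226] ((493.6111755371094, -593.3973999023438), (123.68836975097656, 65.0126724243164), 77.85899353027344)
[ 43.9 345.9] [0, 288, 111, 112, 7954] ((448.26824951171875, -1241.621337890625), (257.6965026855469, 1008.7679443359375), 1.805384635925293)
```

View pics/w3.png

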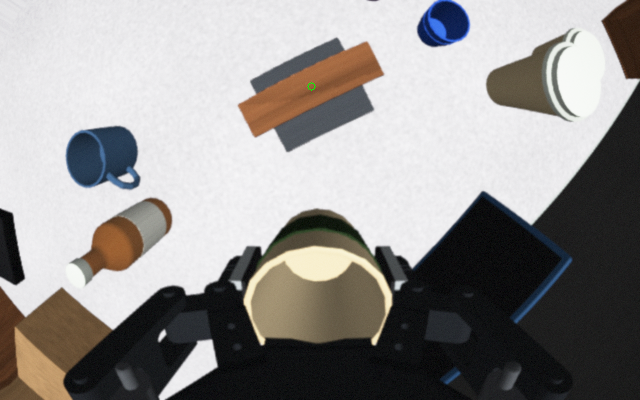

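```bash
python3 - <<'E'
from h import *
a=np.radians(45);R=toolR([0,0,-1],[np.cos(a),np.sin(a),0])
c=[.5535,-.271]
move_l([*c,.24],R,feed=.2)
move_l([*c,.165],R,feed=.1)
print(sense()['wrist_force'].round(2))
r=move_l([*c,.130],R,feed=.03,until_force=3)
s=sense();print(r,s['time_s'],s['position'],s['wrist_force'].round(2),s['finger_gap'])
im,d=camera('scene');cv2.imwrite('pics/s3.png',cv2.resize(im[80:230,150:350,::-1],None,fx=4,fy=4,interpolation=cv2.INTER_CUBIC))
E
```

```text
[ 0.22 -0.51 -0.54]
True 10.2667 [ 0.55352604 -0.27076494  0.14259094] [ 0.92 -0.01  4.19] 0.05589038255753329
```

View pics/s3.png

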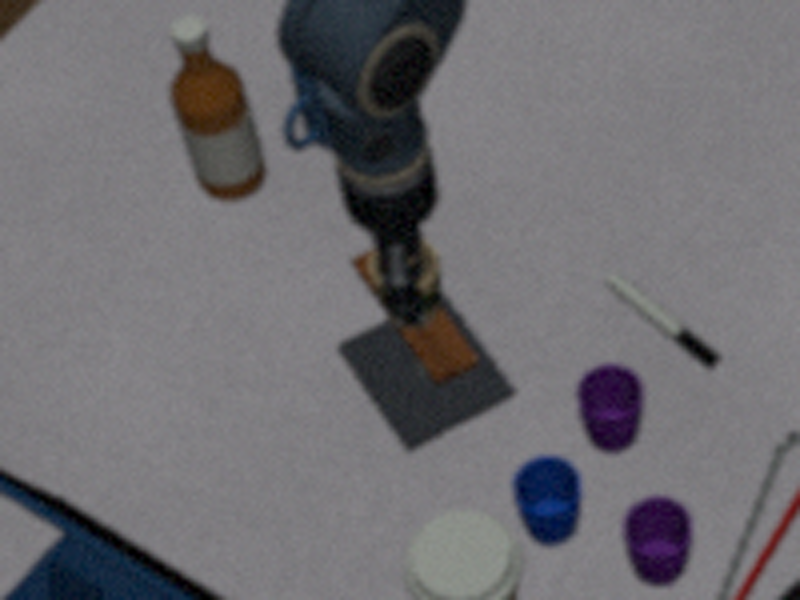

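```bash
python3 - <<'E'
from h import *
a=np.radians(45);R=toolR([0,0,-1],[np.cos(a),np.sin(a),0])
for g in(.059,.065,.085): command_gripper(g)
s=sense();print(s['time_s'],s['wrist_force'].round(2),s['finger_gap'])
move_l([.5535,-.271,.20],R,feed=.08)
move_l([.5535,-.271,.30],R,feed=.2)
s=sense();im,d=camera('wrist');cv2.imwrite('pics/w4.png',im[:,:,::-1]);print(s['time_s'])
im,d=camera('scene');cv2.imwrite('pics/s4.png',cv2.resize(im[80:230,150:350,::-1],None,fx=4,fy=4,interpolation=cv2.INTER_CUBIC))
E
```

```text
11.1083 [-0.01 -1.05 -0.34] 0.08519932143955143
12.6333
```

View pics/s4.png

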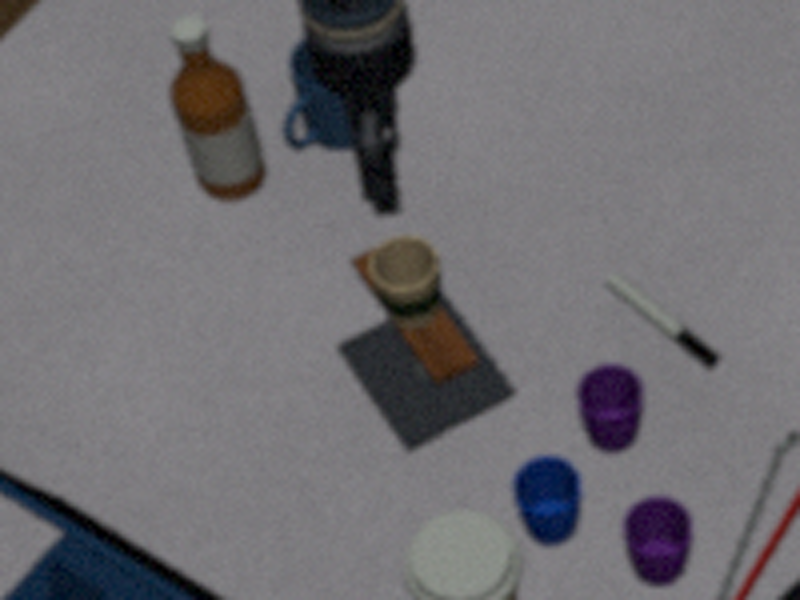

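View pics/w4.png

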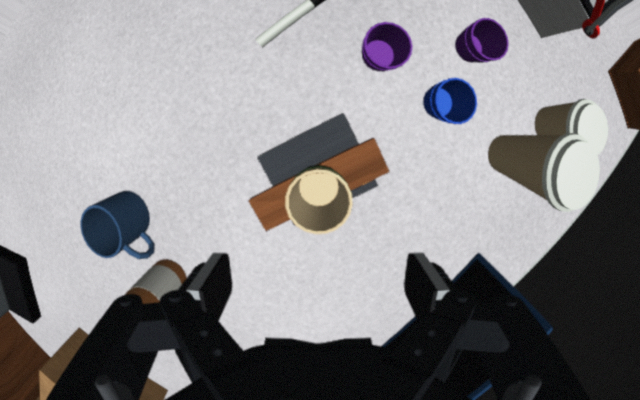

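Both views show the cup standing upright and free mid-ledge: scene crop (403,270), wrist (319,200). Next I'll plan the flap approach.

```bash
python3 - <<'E'
from h import *
ik=inverse_kinematics;f=lambda q:None if q is None else np.round(q,2).tolist()
hg=np.array([.6564,.2427,.125]);yaw=-.106
for s in(1,-1):
  for al in(.5,.7,.8):
    p,R=pose_bar(hg,yaw,0,al,0.10,0,s);pu=p+[0,0,.17]
    print(s,al,p.round(3),f(ik(p,R)),'up',f(ik(pu,R)),'mid',f(ik([.42,0,.40],R)),f(ik(pose_bar(hg,yaw,0,al,0,0,s)[0],R)))
E
```

```text
1 0.5 [0.367 0.273 0.218] [-1.68, 0.05, 0.71, 2.31, 0.69, 0.66, -1.61] up [0.34, -0.2, -1.11, 1.99, 0.25, 0.94, -1.02] mid [0.14, -0.3, -0.24, 2.13, 0.05, 0.82, -0.24] [-0.2, 0.38, -0.81, 2.27, 1.23, 0.75, -2.06]
1 0.7 [0.35  0.275 0.206] [-2.01, 0.1, 0.91, 2.43, 1.05, 0.67, -2.07] up [0.23, -0.28, -1.11, 2.11, 0.47, 0.82, -1.29] mid None [-1.77, 0.47, 0.96, 2.43, 1.34, 0.22, -2.34]
1 0.8 [0.342 0.276 0.199] [-1.38, 0.13, 0.14, 2.44, 1.22, 0.82, -2.34] up [0.11, -0.25, -1.11, 2.17, 0.69, 0.83, -1.55] mid None [-0.1, 0.66, -1.18, 2.38, 1.66, 1.32, -2.5]
-1 0.5 [0.367 0.273 0.218] [0.08, 0.21, -1.18, 2.24, 0.94, 0.85, 1.32] up [-0.01, -0.14, -0.86, 2.0, 0.37, 0.98, 1.98] mid [-0.39, -0.33, 0.14, 2.14, 0.28, 0.86, 2.65] [0.02, 0.51, -1.11, 2.27, 1.32, 0.92, 1.03]
-1 0.7 [0.35  0.275 0.206] [-0.1, 0.26, -1.18, 2.34, 1.24, 1.0, 0.91] up [0.23, -0.28, -1.11, 2.11, 0.47, 0.82, 1.85] mid None [-0.03, 0.62, -1.2, 2.34, 1.58, 1.2, 0.75]
-1 0.8 [0.342 0.276 0.199] [-0.21, 0.33, -1.17, 2.39, 1.35, 1.15, 0.72] up [0.11, -0.25, -1.11, 2.17, 0.69, 0.83, 1.59] mid None [-0.12, 0.64, -1.15, 2.38, 1.66, 1.29, 0.63]
```

```bash
python3 - <<'E'
from h import *
hg=np.array([.6564,.2427,.125]);yaw=-.106
p,R=pose_bar(hg,yaw,0,.6,0.10,.005,-1)
s=sense();move_l([.50,-.2,.38],feed=.2)
pu=p+[0,0,.2]
q=inverse_kinematics(pu,R);print(np.round(q,2))
movep(pu,R)
command_gripper(.042,30)
s=sense();print(s['time_s'],s['position'],s['joint_pos'].round(2),s['finger_gap'])
im,d=camera('wrist');cv2.imwrite('pics/w5.png',im[:,:,::-1]);np.savez('pics/w5.npz',im=im,d=d,p=s['position'],R=s['tcp_rot'])
im,d=camera('scene');cv2.imwrite('pics/s5.png',im[:,:,::-1])
E
```

```text
[ 0.   -0.2  -0.9   2.    0.43  0.98  1.93]
15.7917 [0.35884674 0.27931691 0.41246058] [ 0.   -0.2  -0.9   2.    0.43  0.98  1.93] 0.042186714149170496
```

View pics/w5.png

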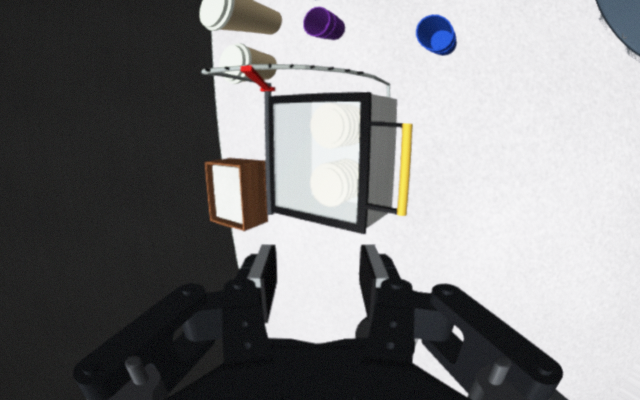

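View pics/s5.png

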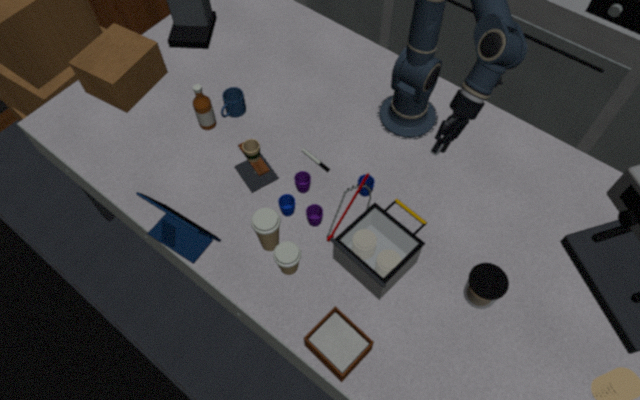

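The wrist view shows the yellow bar clearly at (405,125)–(403,213). I'll check the model against it.

```bash
python3 - <<'E'
from h import *
z=np.load('pics/w5.npz');im,p,R=z['im'],z['p'],z['R']
h=cv2.cvtColor(im,cv2.COLOR_RGB2HSV).astype(int)
m=(h[...,0]>18)&(h[...,0]<34)&(h[...,1]>110);m[:,:380]=0
v,u=np.nonzero(m);print(u.min(),u.max(),v.min(),v.max(),len(u))
P=wplane(np.stack([u,v],1),.125,p,R)[:,:2];r=cv2.minAreaRect((P*1000).astype(np.float32));print(r)
X=np.array([np.cos(-.106),np.sin(-.106),0]);print('model bar',np.array([.6564,.2427,.125])-.24*X)
c=P.mean(0);_,_,vt=np.linalg.svd(P-c,full_matrices=False);d=vt[0]*np.sign(vt[0,1]);print(c,np.arctan2(-d[0],d[1]))
hg=np.array([.6564,.2427,.125]);Y=np.array([-X[1],X[0],0]);
for th in(.8,.85,.9):
    print(wproj([hg-.113*Y,hg-.113*Y-.24*np.cos(th)*X+np.array([0,0,.24*np.sin(th)])],p,R).round(1).tolist())
mr=((h[...,0]<6)|(h[...,0]>172))&(h[...,1]>130);v,u=np.nonzero(mr);k=(v<100);print(np.stack([u,v],1)[k][[u[k].argmin(),u[k].argmax()]])
E
```

```text
396 411 124 215 834
((417.1996765136719, 269.394775390625), (121.59538269042969, 14.113845825195312), 83.4675064086914)
model bar [0.41774706 0.26809239 0.125     ]
[0.4162528  0.26737089] -0.11468035309759758
[[265.7, 89.6], [267.3, 67.3]]
[[265.7, 89.6], [254.3, 67.7]]
[[265.7, 89.6], [241.3, 68.4]]
[[241  67]
 [273  88]]
```

```bash
cat >> h.py <<'E'
HG=np.array([.6559,.2424,.125]);YAW=-.110
E
python3 - <<'E'
from h import *
z=np.load('pics/w5.npz');im=z['im'];cv2.imwrite('pics/w5z.png',cv2.resize(im[50:110,190:310,::-1],None,fx=6,fy=6,interpolation=cv2.INTER_CUBIC))
p,R=pose_bar(HG,YAW,0,.6,0.10,.005,-1)
move_l(p,R,feed=.15)
p,R=pose_bar(HG,YAW,0,.6,0.0,.005,-1)
print(move_l(p,R,feed=.06,until_force=6))
s=sense();print(s['time_s'],s['position'],p,s['wrist_force'].round(2),s['joint_pos'].round(2))
im,d=camera('wrist');cv2.imwrite('pics/w6.png',im[:,:,::-1])
im,d=camera('scene');cv2.imwrite('pics/s6.png',cv2.resize(im[100:300,300:520,::-1],None,fx=3,fy=3,interpolation=cv2.INTER_CUBIC))
E
```

```text
False
19.1917 [0.41451616 0.2742481  0.13026151] [0.41453205 0.27408849 0.12995201] [-0.65 -0.35 -0.24] [-0.18  0.44 -0.92  2.3   1.4   0.89  0.88]
```

View pics/w6.png

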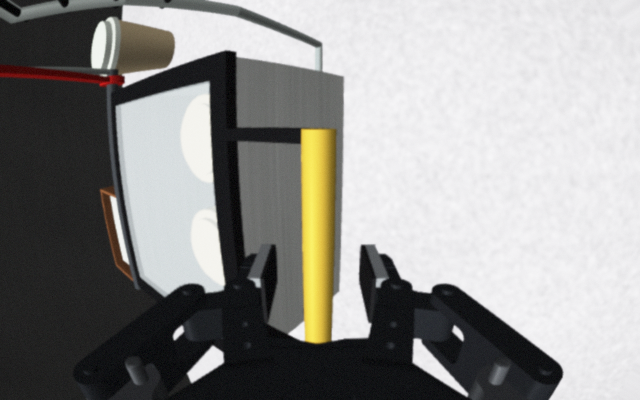

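View pics/s6.png

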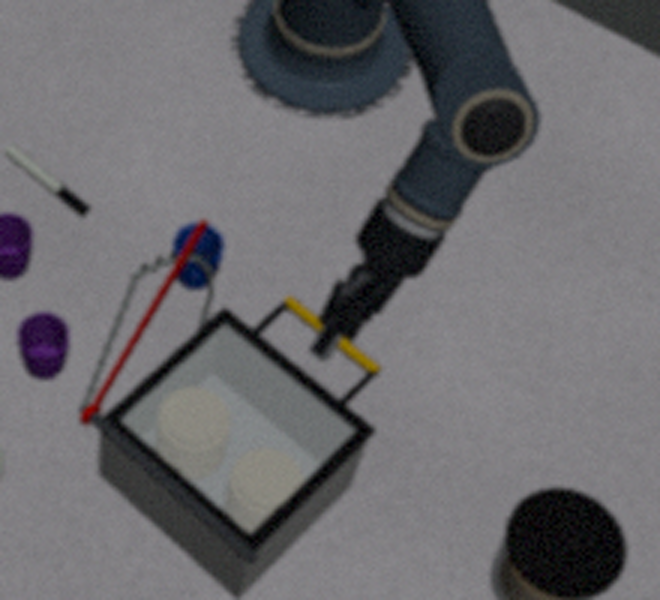

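View pics/w5z.png

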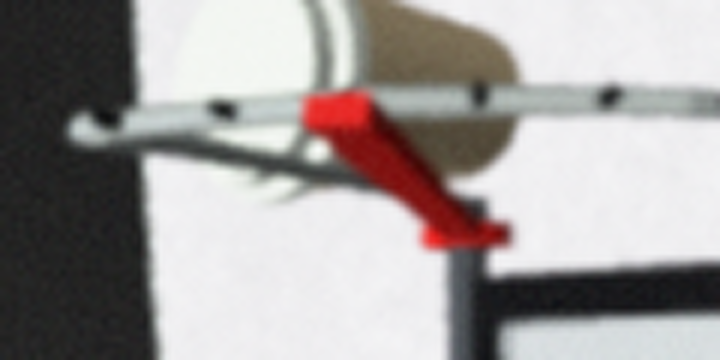

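The bar lies between the pads (wrist view, about (318,235)). I'll grip it and lift along the arc.

```bash
python3 - <<'E'
from h import *
command_gripper(.0,35)
s=sense();print(s['time_s'],s['finger_gap'],s['wrist_force'].round(2),s['position'])
for th in np.linspace(0,.82,11)[1:]:
    p,R=pose_bar(HG,YAW,th,.6-.85*th,0,.005,-1)
    move_l(p,R,feed=.08)
    s=sense();print(round(th,3),s['time_s'],s['wrist_force'].round(1),round(s['finger_gap'],4),(s['position']-p).round(4))
    if np.linalg.norm(s['wrist_force'])>40: print('STOP');break
print(s['joint_pos'].round(2))
im,d=camera('wrist');cv2.imwrite('pics/w7.png',im[:,:,::-1]);np.savez('pics/w7.npz',im=im,d=d,p=s['position'],R=s['tcp_rot'])
for n in('scene','top'):
    im,d=camera(n);cv2.imwrite(f'pics/{n}7.png',im[:,:,::-1]);np.savez(f'pics/{n}7.npz',im=im,d=d)
im=np.load('pics/scene7.npz')['im'];cv2.imwrite('pics/s7.png',cv2.resize(im[100:300,280:480,::-1],None,fx=3,fy=3,interpolation=cv2.INTER_CUBIC))
E
```

```text
19.6583 0.012661565595944039 [-1.65 -0.19  2.62] [0.41449512 0.27411034 0.13014454]
0.082 20.0583 [ 1.3  1.2 -2.3] 0.0129 [-0.0001  0.     -0.0002]
0.164 20.4583 [ 0.8  1.5 -2.5] 0.0128 [-0.0001 -0.     -0.0006]
0.246 20.8583 [ 1.2  1.7 -3.8] 0.0126 [-0.0003  0.     -0.0007]
0.328 21.2583 [-0.1  2.1 -3.4] 0.0128 [-0.0004  0.     -0.0008]
0.41 21.6583 [-0.8  1.7 -2.8] 0.0128 [-0.0005  0.     -0.0006]
0.492 22.0583 [-1.9  1.6 -2.4] 0.0123 [-0.0006 -0.     -0.0006]
0.574 22.4583 [-4.   2.3 -0.3] 0.0127 [-0.0006  0.     -0.0002]
0.656 22.8583 [-4.   0.4  0.5] 0.0128 [-0.0006 -0.     -0.0002]
0.738 23.2583 [-5.4  0.3  0.7] 0.0126 [-0.0005 -0.0001  0.0001]
0.82 23.6583 [-5.3 -0.1  2.2] 0.0126 [-0.0006 -0.0001  0.0002]
[ 0.3   0.55 -1.21  1.65  0.44  1.36  2.05]
```

View pics/w7.png

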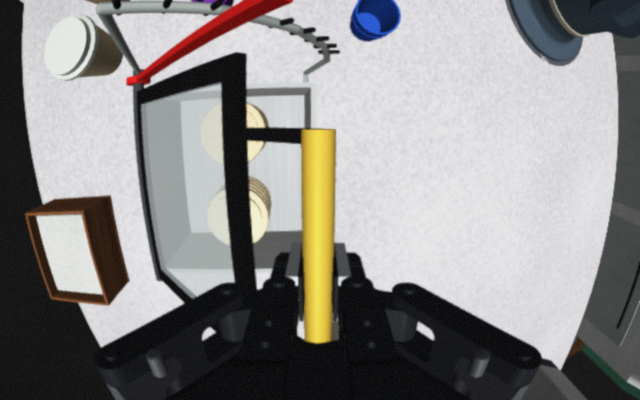

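View pics/s7.png

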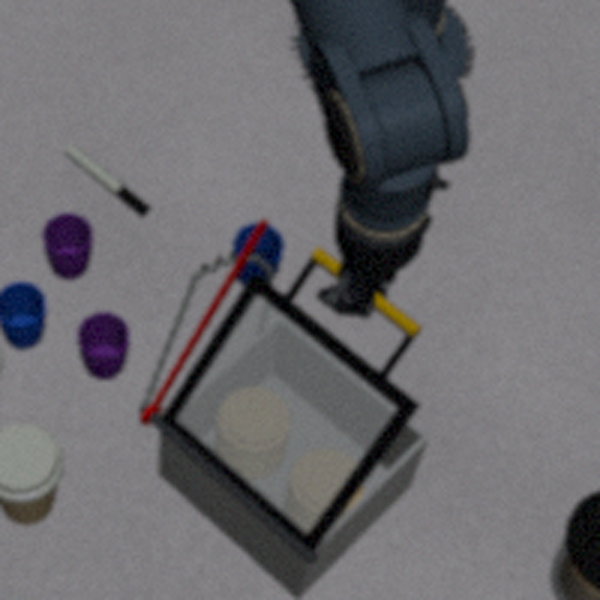

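```bash
python3 - <<'E'
from h import *
from scipy.optimize import least_squares,minimize_scalar
X=np.array([np.cos(YAW),np.sin(YAW),0]);Y=np.array([-X[1],X[0],0]);Z=np.array([0,0,1.])
def u_(th):return -np.cos(th)*X+np.sin(th)*Z
data={}
for n in('wrist','scene','top'):
    z=np.load({'wrist':'pics/w7.npz'}.get(n,f'pics/{n}7.npz'));im=z['im']
    if n=='wrist': pr=lambda P,p=z['p'],R=z['R']:wproj(P,p,R)
    else: pr=lambda P,n=n:proj(n,P)
    h=cv2.cvtColor(im,cv2.COLOR_RGB2HSV).astype(int);H,S=h[...,0],h[...,1]
    v,u=np.mgrid[0:400,0:640]
    r=((H<6)|(H>172))&(S>130);y=(H>18)&(H<34)&(S>120)
    if n=='wrist': r&=(v<100)&(u>120)&(u<320); y&=(u>290)&(u<345)&(v<345)
    elif n=='scene': r&=(u>310)&(u<400)&(v>150)&(v<260); y&=(u>370)&(u<430)&(v>170)&(v<230)
    else: r&=(u>280)&(u<320)&(v>160)&(v<240); y&=(u>230)&(u<300)&(v>190)&(v<260)
    data[n]=(pr,np.stack([u[r],v[r]],1).astype(float),np.stack([u[y],v[y]],1).astype(float));print(n,r.sum(),y.sum())
def cl(pix,curve):  # mean signed offset in bins perpendicular to projected curve
    i=np.argmin(((pix[:,None]-curve[None])**2).sum(-1),1)
    ok=(i>2)&(i<len(curve)-3);i=i[ok];t=curve[i+1]-curve[i-1];t/=np.linalg.norm(t,axis=1)[:,None];d=pix[ok]-curve[i]
    s=t[:,0]*d[:,1]-t[:,1]*d[:,0];return i/len(curve),s
for n,(pr,rp,yp) in data.items():
    for dx in(0.,):
        def fr(x):
            c=pr(HG-.113*Y+np.linspace(0,.25,200)[:,None]*u_(x[0])+x[1]*X);i,s=cl(rp,c);b=np.digitize(i,np.linspace(.1,.95,12));return np.array([s[b==k].mean() for k in range(1,12) if (b==k).sum()>2])
        best=min(((np.abs(fr([t,o])).mean(),t,o) for t in np.arange(.78,.96,.01) for o in(-.006,-.003,0,.003,.006)))
        print(n,'pointer',best, 'o=0:',min((np.abs(fr([t,0])).mean(),t) for t in np.arange(.78,.96,.005)))
    def fb(th):
        c=pr(HG+.24*u_(th)+np.linspace(-.065,.065,200)[:,None]*Y);i,s=cl(yp,c);return abs(s.mean())
    g=np.arange(.74,.92,.0025);v=[fb(t) for t in g];print(n,'bar th',g[int(np.argmin(v))],min(v))
    print('  tip proj .82/.86/.90',[pr(HG-.113*Y+.24*u_(t))[0].round(1).tolist() for t in(.82,.86,.9)],'red extreme',rp[rp[:,1].argmin()])
E
```

```text
wrist 2455 6689
scene 153 135
top 18 11
wrist pointer (np.float64(0.5589175114845152), np.float64(0.8900000000000001), 0) o=0: (np.float64(0.5589175114845152), np.float64(0.8900000000000001))
wrist bar th 0.8149999999999984 0.4258025082201717
  tip proj .82/.86/.90 [[315.0, 3.0], [297.4, -3.1], [277.1, -9.0]] red extreme [243.   0.]
scene pointer (np.float64(0.9013809724371545), np.float64(0.8900000000000001), 0.006) o=0: (np.float64(0.9939808216400714), np.float64(0.9100000000000001))
scene bar th 0.8049999999999986 0.028631254314405948
  tip proj .82/.86/.90 [[371.0, 173.3], [369.5, 173.5], [367.9, 173.8]] red extreme [393. 151.]
top pointer (np.float64(nan), np.float64(0.78), -0.006) o=0: (np.float64(0.022821001774349425), np.float64(0.9000000000000001))
top bar th 0.8024999999999987 0.04700066699918501
  tip proj .82/.86/.90 [[294.2, 216.6], [294.4, 214.1], [294.6, 211.6]] red extreme [305. 177.]<stdin>:25: RuntimeWarning: Mean of empty slice.
  ret = ret.dtype.type(ret / rcount)
<stdin>:26: RuntimeWarning: Mean of empty slice.
```

```bash
cat > ov.py <<'E'
from h import *
import sys
def ov(npz,out,thf,ths,box=(0,0,340,150),k=2.3):
    X=np.array([np.cos(YAW),np.sin(YAW),0]);Y=np.array([-X[1],X[0],0]);Z=np.array([0,0,1.])
    u_=lambda th:-np.cos(th)*X+np.sin(th)*Z
    z=np.load(npz);p,R=z['p'],z['R'];x0,y0,x1,y1=box
    o=cv2.resize(z['im'][y0:y1,x0:x1,::-1],None,fx=k,fy=k,interpolation=cv2.INTER_CUBIC)
    def dr(P,c):
        q=((wproj(P,p,R)-[x0,y0]+.5)*k).astype(np.int32);cv2.polylines(o,[q.reshape(-1,1,2)],False,c,1)
    n=lambda th:np.sin(th)*X+np.cos(th)*Z
    for s in(-.003,.003): dr(HG-.102*Y+np.linspace(0,.187,60)[:,None]*u_(thf)+s*n(thf),(0,255,0))
    for t,c in zip(ths,((255,0,0),(255,255,0),(255,0,255))): dr(HG-.113*Y+np.linspace(0,.24,60)[:,None]*u_(t),c)
    cv2.imwrite(out,o)
if __name__=='__main__': ov('pics/w7.npz','pics/w7o.png',.818,(.85,.89))
E
python3 ov.py
```

```text
(no output)
```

View pics/w7o.png

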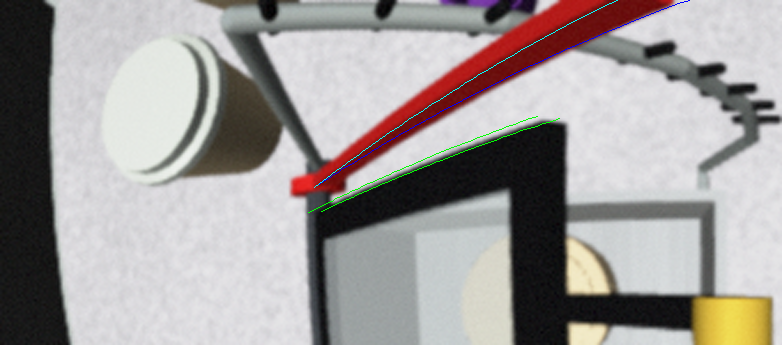

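The model of the flap edge fits at 0.82, and the red pointer's centre line sits at about 0.89. I'll move up to 0.88 and re-check.

```bash
python3 - <<'E'
from h import *
from ov import ov
for th in(.85,.88):
    p,R=pose_bar(HG,YAW,th,.6-.85*th,0,.005,-1)
    move_l(p,R,feed=.05)
sleep(.3);s=sense();print(s['time_s'],s['wrist_force'].round(1),round(s['finger_gap'],4),(s['position']-p).round(4))
im,d=camera('wrist');np.savez('pics/w8.npz',im=im,d=d,p=s['position'],R=s['tcp_rot'])
for n in('scene','top'):
    im,d=camera(n);np.savez(f'pics/{n}8.npz',im=im,d=d)
ov('pics/w8.npz','pics/w8o.png',.88,(.85,.88,.91))
im=np.load('pics/scene8.npz')['im'];cv2.imwrite('pics/s8.png',cv2.resize(im[150:250,310:430,::-1],None,fx=6,fy=6,interpolation=cv2.INTER_CUBIC))
E
```

```text
24.7083 [-5.6 -0.2  1.7] 0.0128 [-0.0005 -0.0001  0.0003]
```

View pics/w8o.png

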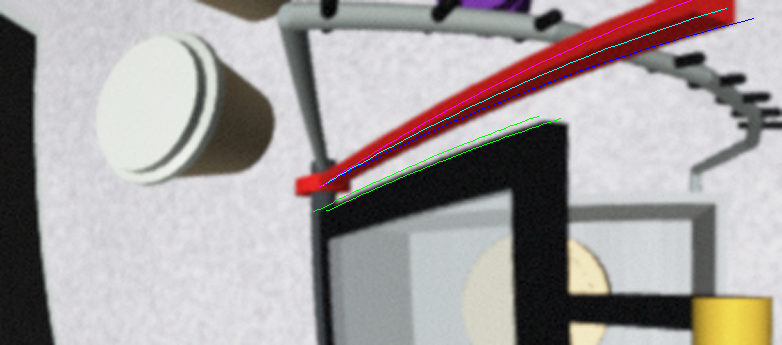

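View pics/s8.png

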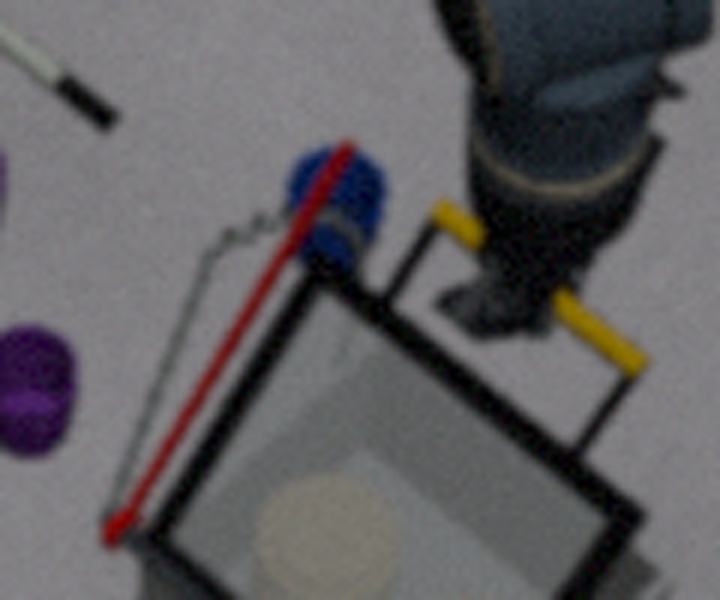

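```bash
python3 - <<'E'
from h import *
from scipy.optimize import minimize
X=np.array([np.cos(YAW),np.sin(YAW),0]);Y=np.array([-X[1],X[0],0]);Z=np.array([0,0,1.])
u_=lambda th:-np.cos(th)*X+np.sin(th)*Z
n_=lambda th:np.sin(th)*X+np.cos(th)*Z
def box(pr,th,w,t,L,o,r0=.02):
    C=np.array([HG-.113*Y+o[0]*X+o[1]*Z+o[2]*Y+r*u_(th)+a*w/2*n_(th)+b*t/2*Y for r in np.linspace(r0,L,25) for a in(-1,1) for b in(-1,1)])
    q=pr(C).reshape(25,4,2);m=np.zeros((400*4,640*4),np.uint8)
    for i in range(24):
        h=cv2.convexHull((np.vstack([q[i],q[i+1]])*4+1.5).astype(np.float32)).astype(np.int32);cv2.fillConvexPoly(m,h,255)
    return cv2.resize(m,(640,400),interpolation=cv2.INTER_AREA)/255.
obs={}
for nm,f in(('w7','pics/w7.npz'),('w8','pics/w8.npz'),('w5','pics/w5.npz')):
    z=np.load(f);im=z['im'];h=cv2.cvtColor(im,cv2.COLOR_RGB2HSV).astype(int);m=((h[...,0]<6)|(h[...,0]>172))&(h[...,1]>130)
    v,u=np.mgrid[0:400,0:640];m&=(v<86)&(u<330)&(u>(235 if nm=='w5' else 151))
    obs[nm]=(lambda P,p=z['p'],R=z['R']:wproj(P,p,R),m.astype(float),(v<86)&(u>(235 if nm=='w5' else 151)),1 if nm!='w5' else 6)
def cost(x,names):
    c=0
    for nm in names:
        pr,m,ok,wt=obs[nm];c+=wt*(((box(pr,x[0],x[1],x[2],.243,x[3:6])-m)**2)*ok).sum()
    return c+ (x[3]/.002)**2*10+(x[4]/.002)**2*10+(x[5]/.002)**2*10
for names in(['w7'],['w8'],['w5'],['w5','w7','w8']):
    b=None
    for t0 in(.84,.88,.92):
        x0=np.array([t0,.012,.006,0,0,0]);sx=np.vstack([x0]+[x0+np.eye(6)[i]*d for i,d in enumerate((.03,.005,.004,.003,.003,.003))])
        r=minimize(cost,x0,args=(names,),method='Nelder-Mead',options=dict(initial_simplex=sx,maxfev=300))
        if b is None or r.fun<b.fun:b=r
    print(names,b.x.round(4),round(b.fun,1),[int(obs[n][1].sum()) for n in names])
E
```

```text
['w7'] [0.8923 0.0102 0.0032 0.001  0.0012 0.0015] 54.3 [2182]
['w8'] [8.953e-01 8.500e-03 4.400e-03 1.400e-03 6.000e-04 1.400e-03] 70.0 [2518]
['w5'] [ 8.906e-01  8.400e-03  5.000e-03  8.000e-04 -1.200e-03  1.000e-04] 98.2 [237]Traceback (most recent call last):
  File "<stdin>", line 26, in <module>
    res = _minimize_neldermead(fun, x0, args, callback, bounds=bounds,
                               **options)
    fxcc = func(xcc)
    fx = function(np.copy(x), *(wrapper_args + args))
  File "<stdin>", line 20, in cost
  File "<stdin>", line 8, in box
  File "<stdin>", line 16, in <lambda>
  File "h.py", line 26, in wproj
    c=camera_params('wrist');K=c['K'];T=c['tool_from_camera']
ValueError: time passes only in moves, steps and waits
```

Three independent wrist fits put the pointer at 0.891–0.895, so I'll set the flap to 0.893 and verify.

```bash
python3 - <<'E'
from h import *
from ov import ov
th=.893
p,R=pose_bar(HG,YAW,th,.6-.85*th,0,.005,-1)
move_l(p,R,feed=.03)
sleep(.4);s=sense();print(s['time_s'],s['wrist_force'].round(1),round(s['finger_gap'],4),(s['position']-p).round(4))
im,d=camera('wrist');np.savez('pics/w9.npz',im=im,d=d,p=s['position'],R=s['tcp_rot'])
im,d=camera('scene');cv2.imwrite('pics/s9.png',im[:,:,::-1])
ov('pics/w9.npz','pics/w9o.png',.893,(.893,))
print([np.round(x,3).tolist() for x in deproj('scene',d)[[148,150],[251,252]]])
E
```

```text
25.5167 [-5.7 -0.5  3.5] 0.0128 [-0.0003 -0.0002  0.0004]
[[0.542, -0.288, 0.123], [0.541, -0.286, 0.112]]
```

View pics/w9o.png

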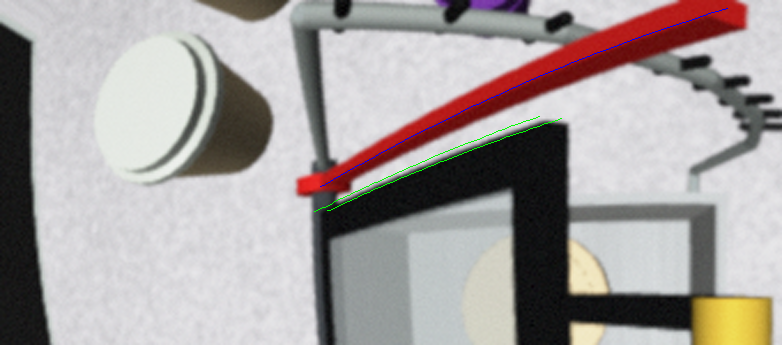

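View pics/s9.png

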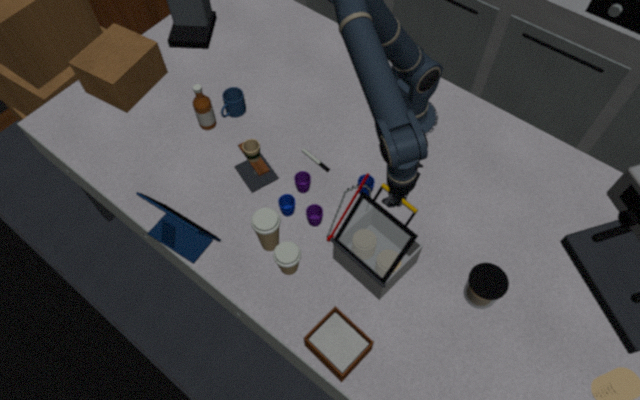

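```bash
python3 - <<'E'
from h import *
z=np.load('pics/w9.npz');im,d,p,R=z['im'],z['d'],z['p'],z['R']
v,u=np.mgrid[0:400,0:640];o,r=wrays(np.stack([u.ravel(),v.ravel()],1),p,R)
T=camera_params('wrist')['tool_from_camera'];zc=r@(R@T[:3,:3])[:,2]
W=(o+r*(d.ravel()/zc)[:,None]).reshape(400,640,3)
X=np.array([np.cos(YAW),np.sin(YAW),0]);Y=np.array([-X[1],X[0],0])
L=W-HG;a=L@X;b=L@Y;c=L[...,2];rad=np.hypot(a,c);th=np.arctan2(c,-a)
h=cv2.cvtColor(im,cv2.COLOR_RGB2HSV).astype(int)
ok=d>0
red=ok&((h[...,0]<6)|(h[...,0]>172))&(h[...,1]>130)&(rad>.08)&(rad<.25)&(abs(b+.113)<.02)
rim=ok&(h[...,2]<60)&(rad>.08)&(rad<.185)&(b<-.09)&(b>-.107)&(abs(th-.88)<.15)
rim2=ok&(h[...,2]<60)&(rad>.170)&(rad<.187)&(abs(b)<.1)&(abs(th-.88)<.15)
for n,m in(('red',red),('rim',rim),('rim2',rim2)): print(n,m.sum(),np.percentile(th[m],[5,25,50,75,95]).round(3) if m.sum() else '', (np.median(rad[m]*np.sin(th[m]-.893))*1000).round(1) if m.sum() else '')
for n,m in(('red',red),('rim',rim)):
    A=np.polyfit(-a[m],c[m],1);print(n,'slope ang',np.arctan(A[0]).round(3))
E
```

```text
red 2427 [0.87  0.888 0.906 0.912 0.921] 2.8
rim 1192 [0.896 0.899 0.901 0.904 0.909] 1.2
rim2 4925 [0.87  0.886 0.898 0.9   0.903] 0.9
red slope ang 0.883
rim slope ang 0.888
```

```bash
python3 - <<'E'
from h import *
s=sense();print(s['time_s'],s['wrist_force'].round(1),s['finger_gap']);print(finish_job())
E
```

```text
25.6167 [-5.3 -0.4  2.9] 0.012445155232922871
the job is handed in; nothing more can be done
None
```

I stood the cream, green-banded cup upright and free in the middle of the ledge while the lid case was still shut. Then I gripped the yellow bar, swung the flap up to the red pointer, and handed the job in with the gripper still holding it, at 25.6 s.

- **Cup:** after release, both the wrist and scene pictures showed it standing upright on the ledge. I set it down at (0.5535, -0.271), within about 1–2 mm of the ledge middle measured by the wrist camera. The last scene picture still showed it there.
- **Flap angle:** I commanded 0.893 rad. Three fits of the pointer in wrist pictures gave 0.891–0.895. The last depth check gave slopes of 0.888 for the flap and 0.883 for the pointer. Allowing for the flap's thickness, the same depth data put it nearer 0.88, so I take the alignment as good to about 0.01 rad.
- **Disagreement:** my first, coarser pointer estimate from the fixed cameras was 0.85. I set it aside for the closer wrist views. A combined fit over all three wrist pictures stopped with an error, so I relied on the separate ones.
- **Forces and surroundings:** the wrist force was about 6 N while holding the flap. In the last scene picture I saw nothing else moved, and the pointer looked unchanged.

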